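# Gauge the gap and start the module's captive screw

## Robot

A 6-joint arm with a two-finger parallel gripper is mounted at the origin on the work surface. World frame = base frame: x ahead of the robot, y to its left, z up, the work surface at z = 0. Lengths are in m, angles in degrees, forces in N, time in s.
With the tool pointing down it reaches from about 0.375 to 0.9 m from the base axis. Payload 3.1 kg.
Tool frame: the origin (TCP) lies between the finger pads; the fingertips stand 22 mm ahead of it and the grasp point (between the pads) lies 3 mm ahead of it; y points along the fingers, x is the direction in which the jaws open and shut, and the axes are right-handed (so a half turn about y gives the same grasp; the last joint's range is limited). The gripper opens to 87 mm and grips with 3 to 60 N. Pads are 19 mm wide; open, the fingers measure 117 mm over their backs; the gripper's body (75 mm by 190 mm) begins 51 mm behind the grasp point.
Start: joints at [-83.108, 30.224, 82.088, -0, 67.689, -10.227], TCP at [0.184, -0.597, 0.245] pointing down, gripper open.
Joint ranges: [-176.69, 176.69], [-43.24, 126.21], [12.49, 139.97], [-82, 262], [0, 151.66], [-163.58, 163.58]. Speed limits (degrees/s): [159.86, 159.86, 180, 180, 180, 180].

## Interface

Orientations are given as a 3x3 rotation matrix whose columns are the frame's x, y, z axes.
In Python, from rig import bot, imaging, workorder gives the robot as it stands. The module is installed in compiled form; this text tells all that it offers.
- The arm moves only by the tool drive_tool, never from a script. Its argument "commands" is a list of rows, each an object of numbers: "dx", "dy", "dz": the shift along the tool's x, y, z normalised to -1 to 1, where 1 is 4 cm; "wx", "wy", "wz": the turn, a rotation vector about the tool's x, y, z normalised to -1 to 1, where 1 is pi/2 rad; "grip": the finger opening in mm, from 0 to 87. In form: [{"dx": .., "dy": .., "dz": .., "wx": .., "wy": .., "wz": .., "grip": ..}, ...]. A call has 1 to 8 rows; each row shifts and turns the commanded pose from where the row before left it, along the tool's axes as they then stand; what a row does not reach is not made up. A row lasts 1/8 s, in which the tool goes at most 62.5 mm and 10.7 degrees, less where a joint would pass 70% of its speed; a pose out of reach is approached as far as the arm can. A call with a number of a shift or a turn outside -1 to 1 is refused whole. A call with a gripper value outside its range is refused whole. The fingers move at their own pace and stop on an object; the grip force is fixed at half the most. Time passes only in rows, so rows that do not move let the fingers close. It gives the time, the measured TCP pose, the force and the opening at its end, in the units of the state.
- bot.read_state(): the state, without advancing time (a new reading comes with each control period).
- imaging.capture(name): name is "side" or "top" or "wrist"; returns (picture, depth): 384x512x3 uint8, red, green, blue; 384x512 float32, m along the optical axis (not along the pixel's ray), 0 where there is no reading.
- imaging.get_calibration(name): a dict with "mtx" (3x3 intrinsics, pixels), "world_to_cam" (4x4, takes a point from world to camera coordinates). Camera axes: x right, y down, z forward; pixel columns grow to the right and rows downward; lengths in m; the calibration is good to about 2 mm. A picture is of the moment at which its call begins: read the wrist's pose just before it. get_calibration takes no time and is no camera call; for the wrist camera it gives the pose at the moment of the call.
- workorder.hand_in(): hands the job in, once; it reports no verdict.
The state is a dict: "time_s": time; "joint_positions": joint angles; "qvel": joint speeds; "tau": joint torques, N m; "position": TCP position; "tcp_rot": TCP orientation; "force": force on the tool from outside, world axes, zero at the start; "moment": the same for the moment, N m; "opening": opening from 0.0 (shut) to 1.0 (fully open).
Only numpy, scipy, OpenCV 4.12 (cv2) and the standard library are available. Lean on these libraries where they do the work, as an engineer would, in place of code of your own. Each camera call takes 0.05 s, during which the arm holds its last target. There are 200 camera calls.

## Task

Take the orange-handled gauge blade out of its holder and push it down into the white-marked gap in the mixing console until its handle sits on the panel, and leave it standing there. Then take the red knob of the captive screw, turn it backward (anticlockwise from above) until the screw drops off the end of the thread, and from that point turn it forward (clockwise) one full turn, so that the thread is started but not run further in. Finish while still holding the knob in the gripper, and leave the other things on the desk where they are.

Things in the scene. Friction and masses are not known exactly. Their poses are not given: they have to be found in the camera images.
- gauge_grip (a point): Centre of the orange handle (40 along x, 16 along y, 50 high) of the loose 80 g gauge, upright in a slotted fixed aluminium block (64 x 50 x 36 high). Below the handle: steel blade 30 (x) x 3 (y) x 30 long, last 4 mm only 26 x 1.6. The handle's underside, 25 mm below this point, is the shoulder that stops on block or panel; the tip is 55 below. Grip across the 16 mm.
- gap_mouth (a point): Centre of the gap's mouth in the panel of the console (fixed grey mixing console 272 x 324 mm, panel 65 mm above the desk). The gap is 60 mm long (this point's x), 6 wide (its y), 38 deep, a white strip along either side. Axes are the console's, z up. With the blade home the handle's centre is 25 mm above this point.
- knob_center (a point): Centre of the red knob, an upright cylinder 36 mm in diameter, 24 high, with a white index line on top and side. It sits on the screw above the boss, about 150 mm from the gap, and moves with the screw; z up along its axis. Everything on the panel within 60 mm of the axis is lower than 12 mm. Gripped tight, the screw sinks only with the gripper: open or lower it to let the screw drop.
- boss_top (a point): Fixed point on the screw's axis, top of the steel boss (32 mm diameter, 10 mm above the panel). The knob's centre is 40 mm above it plus screw_lift. The boss holds a one-start right-hand thread of 6 mm pitch, about 1 mm axial play: forward sinks the screw 0.95 mm per rad, backward raises it as much.
- screw_turn (a joint): Turn of the screw in rad: grows clockwise from above (forward, tightening), falls anticlockwise (backward). -0.2 to 0.2 at the start. Turns with slight friction, stays where it is left. The end of the thread lies 0.6 to 2.7 rad backward of the start, different every time.
- screw_lift (a joint): Height of the screw in m: 0 with its tooth on the very end of the thread, negative below. Free to rise to +4 mm; sinks under its own weight (1.6 N) when not held. Starts resting on the thread's first turn (-0.3 to -3 mm). Turned backward it climbs to 0, passes the thread's end and, let sink, drops to about -6 mm. One turn forward of there is about -12 mm.
There are look-alikes about, which are no part of the job. Of the things shaped like the part that bears gauge_grip, the orange one is meant.

How it is judged:
By the outcome, as a careful person would: the job done as asked, in the order asked, and still so for the second after the job is handed in, while the arm keeps its last pose, push and grip.
It also fails if it takes over 72 s, if anything falls off the work surface, if the arm or the gripper's body presses on something with over 40 N, if the wrist force passes 120 N, or if a joint passes its speed limit or range.

## Working session

There is one attempt and no reset: what is moved stays moved. The work goes in short steps, Python scripts to look and compute and a tool call to move; the robot and the scene stay as the last step left them, time stands still between calls to the robot, and variables do not carry over. Pictures are saved under pics/ and viewed, on a budget of 10 in all, crops included, one or two more only if the job needs it, and the job is handed in when it is done.

Besides the shell and the picture viewer there is one more tool, called as name(argument=value, ...), one argument or row to a line, values as JSON. drive_tool: Moves the arm, as the interface text tells. Its arguments: {"type":"object","properties":{"commands":{"type":"array"}},"required":["commands"]}

```bash
mkdir -p pics; cat > h.py <<'E'
import numpy as np,cv2
from rig import bot,imaging,workorder
def cap(n):
    c=imaging.get_calibration(n); p,d=imaging.capture(n)
    return p,d,np.array(c['mtx']),np.array(c['world_to_cam'])
def pts(d,K,T):
    v,u=np.indices(d.shape); x=(u-K[0,2])/K[0,0]*d; y=(v-K[1,2])/K[1,1]*d
    P=np.stack([x,y,d],-1); R=T[:3,:3]; return (P-T[:3,3])@R
def ray(px,z,K,T):
    px=np.atleast_2d(px).astype(float); R=T[:3,:3]; o=-R.T@T[:3,3]
    dd=np.c_[(px-K[[0,1],[2,2]])/K[[0,1],[0,1]],np.ones(len(px))]@R
    return o+dd*((z-o[2])/dd[:,2])[:,None]
def save(n,p): cv2.imwrite('pics/'+n,p[...,::-1])
def load(n):
    a=np.load(n+'.npz'); return a['p'],a['d'],a['K'],a['T']
E
python3 - <<'E'
from h import *
ps=[]
for n in('top','side'):
    p,d,K,T=cap(n); np.savez(n,p=p,d=d,K=K,T=T); ps.append(p)
    print(n,K.tolist(),(-T[:3,:3].T@T[:3,3]).tolist())
    hsv=cv2.cvtColor(p,cv2.COLOR_RGB2HSV);W=pts(d,K,T)
    for nm,lo,hi in(('red',(0,150,60),(5,255,255)),('red2',(172,150,60),(180,255,255)),('orange',(6,150,80),(22,255,255)),('white',(0,0,225),(180,30,255))):
        m=cv2.inRange(hsv,lo,hi); k,l,s,c=cv2.connectedComponentsWithStats(m)
        for i in range(1,k):
            if s[i,4]>25: 
                w=W[(l==i)&(d>0)]; print(nm,c[i].round(),s[i].tolist(),np.median(w,0).round(3) if len(w) else '')
save('two.png',cv2.resize(np.hstack(ps),(800,300)))
save('top.png',cv2.resize(ps[0],(800,600),interpolation=cv2.INTER_CUBIC))
E
```

```text
top [[374.0317128985182, 0.0, 252.23550384935797], [0.0, 374.0317128985182, 192.46271583646558], [0.0, 0.0, 1.0]] [0.46039698152790454, 0.09599143812439709, 0.7438724596587046]
red [134. 101.] [13, 0, 238, 210, 33613] [0.726 0.313 0.001]
red [242.  30.] [238, 22, 8, 17, 93] [0.87  0.082 0.019]
red [384. 155.] [373, 145, 24, 21, 325] [ 0.593 -0.161  0.125]
red [477. 316.] [455, 297, 45, 39, 657] [ 0.299 -0.375  0.023]
orange [43. 25.] [22, 0, 48, 55, 65] [0.881 0.491 0.   ]
orange [ 41. 171.] [28, 155, 29, 32, 37] [0.577 0.475 0.001]
orange [211. 180.] [194, 164, 34, 30, 37] [0.563 0.14  0.001]
orange [129. 199.] [120, 188, 19, 23, 269] [0.516 0.279 0.085]
orange [476. 316.] [454, 295, 47, 42, 129] [ 0.295 -0.379  0.011]
side [[400.73932326602073, 0.0, 261.4982627617289], [0.0, 400.73932326602073, 193.3234206370413], [0.0, 0.0, 1.0]] [0.40524420563527824, -0.5911826716571194, 0.6095629642524831]
red [325. 181.] [241, 133, 169, 96, 9765] [0.741 0.253 0.   ]
red [327. 276.] [316, 264, 22, 25, 393] [ 0.593 -0.178  0.124]
red [374. 291.] [371, 288, 7, 6, 27] [ 0.682 -0.177  0.069]
orange [242. 164.] [234, 152, 16, 23, 291] [0.518 0.276 0.067]
orange [302. 222.] [296, 217, 13, 10, 103] [0.606 0.016 0.075]
orange [384. 301.] [381, 299, 7, 5, 26] [ 0.689 -0.2    0.069]
```

View pics/top.png

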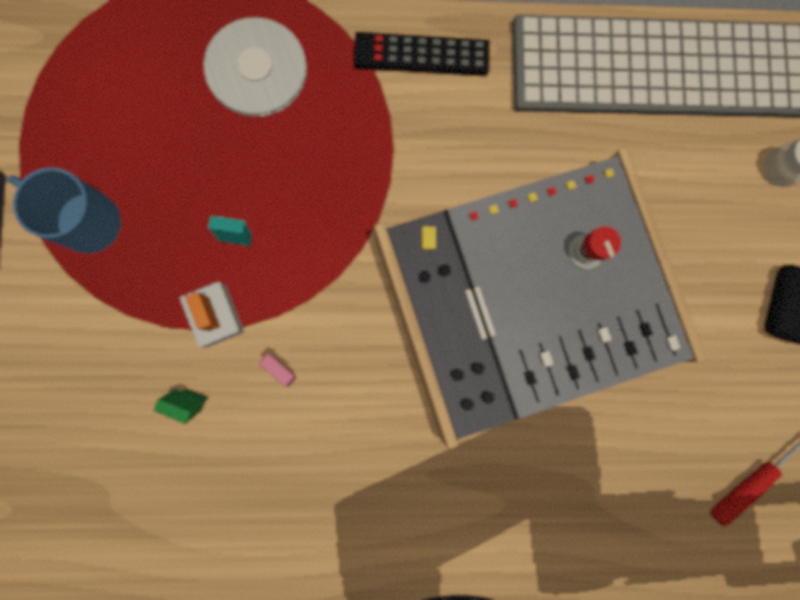

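View pics/two.png

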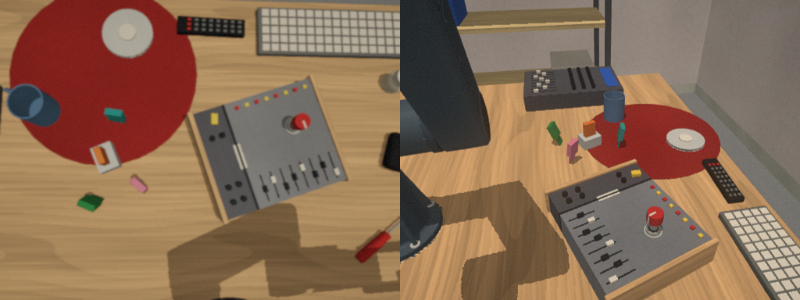

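Top view (800×600): the orange handle is at (200,310), upright in a light block. The look-alikes are teal (230,228), pink (277,368) and green (182,405), and only the orange one matches the description. The white-marked gap is at (480,313) and the red knob at (603,243). Next I'll measure them and confirm with one crop.

```bash
python3 - <<'E'
from h import *
p,d,K,T=load('top'); W=pts(d,K,T); hsv=cv2.cvtColor(p,cv2.COLOR_RGB2HSV)
def rect(m,z,nm):
    pp=np.argwhere(m)[:,::-1]; w=ray(pp,z,K,T)[:,:2]
    r=cv2.minAreaRect((w*1000).astype(np.float32)); (a,b),(l,s),an=r
    an=an if l>s else an+90
    print(nm,len(pp),np.round([a,b,l,s,an],1))
m=cv2.inRange(hsv,(6,120,80),(22,255,255))>0
box=np.zeros(m.shape,bool); box[180:220,112:150]=1
mm=m&box; print('orange z pct',np.percentile(W[mm][:,2],[5,50,90]))
rect(mm&(W[...,2]>.078),.086,'handle top'); 
v=W[175:225,110:160]; b=np.zeros(m.shape,bool); b[175:225,110:160]=1
rect(b&(W[...,2]>.028)&(W[...,2]<.044),.036,'block')
b=np.zeros(m.shape,bool); b[178:225,292:322]=1
g=b&(hsv[...,2]>150)&(hsv[...,1]<60); rect(g,.065,'gap')
print('panel z',np.median(W[200:220,325:335,2]))
r=cv2.inRange(hsv,(0,150,60),(5,255,255))>0; b[:]=0; b[140:170,368:402]=1
k=b&(W[...,2]>.119); rect(k,.125,'knob top'); print('knobz',np.percentile(W[k][:,2],[10,50,90]), np.median(W[k],0))
a=cv2.resize(p[170:232,100:182],(400,300),interpolation=cv2.INTER_CUBIC);c=cv2.resize(p[130:232,290:426],(400,300),interpolation=cv2.INTER_CUBIC)
save('crop.png',np.hstack([a,c]))
E
```

```text
orange z pct [0.00088961 0.08487521 0.08668771]
handle top 220 [516.4 281.2  41.4  16.4  22.7]
block 610 [516.9 281.9  64.8  51.   22.9]
gap 195 [518.3 -39.4  58.6  17.1  17.9]
panel z 0.06506037085589
knob top 349 [ 591.3 -162.1   34.9   43.4   90.6]
knobz [0.12305593 0.12490006 0.12632726] [ 0.59152642 -0.1659672   0.12490006]
```

View pics/crop.png

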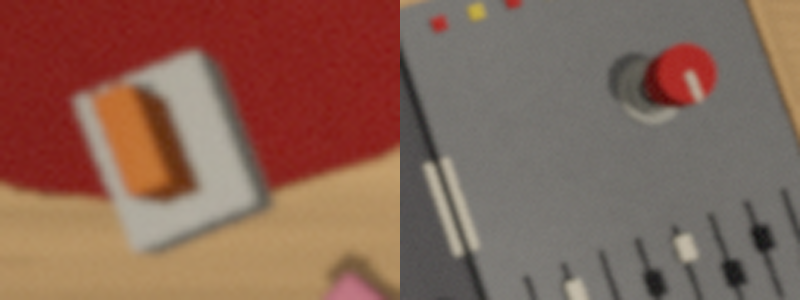

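```bash
cat >> h.py <<'E'
from scipy.spatial.transform import Rotation as Ro
def down(a): # tool x at world yaw a deg, pointing down
    c,s=np.cos(np.radians(a)),np.sin(np.radians(a)); return np.array([[c,s,0],[s,-c,0],[0,0,-1]])
def go(p,a,P=None,R=None):
    s=bot.read_state(); P=np.array(s['position']) if P is None else P; R=np.array(s['tcp_rot']) if R is None else R
    G=down(a); rv=Ro.from_matrix(R.T@G).as_rotvec(); print('shift units',(R.T@(np.array(p)-P)/.04).round(3),'shift units final axes',(G.T@(np.array(p)-P)/.04).round(3),'turn units',(rv/(np.pi/2)).round(4))
def st():
    s=bot.read_state(); R=np.array(s['tcp_rot']); print('t',s['time_s'],'P',np.round(s['position'],4),'yaw',np.degrees(np.arctan2(R[1,0],R[0,0])).round(2),'tilt',(R[:,2]).round(3),'F',np.round(s['force'],1),'M',np.round(s['moment'],2),'op',round(s['opening'],3),'q',np.round(s['joint_positions'],1))
E
python3 - <<'E'
from h import *
st(); print(imaging.get_calibration('wrist')['mtx'])
T=np.array(imaging.get_calibration('wrist')['world_to_cam']);s=bot.read_state();R=np.array(s['tcp_rot']);print('cam in tool',R.T@(-T[:3,:3].T@T[:3,3]-s['position']),(T[:3,:3]@R).round(3).tolist())
for a in(112.8,-67.2): go((.516,.281,.2),a)
E
```

```text
t 0.1 P [ 0.1839 -0.5967  0.2437] yaw -72.88 tilt [0.956 0.294 0.   ] F [-0.2 -0.6 -0.2] M [ 0.01 -0.   -0.01] op 0.998 q [-83.1  30.3  82.1   0.   67.7 -10.2]
[[301.95476576   0.         256.91151884]
 [  0.         301.95476576 190.61737014]
 [  0.           0.           1.        ]]
cam in tool [ 0.0006741  -0.14059427  0.07777083] [[1.0, -0.002, 0.0], [-0.0, -0.283, -0.959], [0.002, 0.959, -0.283]]
shift units [-18.523   1.133  14.393] shift units final axes [17.01  16.155  1.092] turn units [-0.0672  1.3816  1.3809]
shift units [-18.523   1.133  14.393] shift units final axes [-17.01  -16.155   1.092] turn units [-0.9994 -0.0486 -0.0505]
```

```bash
python3 - <<'E'
s=open('h.py').read().replace("np.array([[c,s,0],[s,-c,0],[0,0,-1]])","np.array([[c,0,-s],[s,0,c],[0,-1,0]])")
open('h.py','w').write(s)
from h import *
go((.46,-.12,.22),-67.2); go((.516,.281,.18),-67.2,P=np.array([.46,-.12,.22]),R=down(-67.2))
E
```

```text
shift units [-9.356  0.614 10.104] shift units final axes [-8.311  0.592 10.98 ] turn units [-0.0003 -0.0631 -0.0012]
shift units [-8.699  1.     5.175] shift units final axes [-8.699  1.     5.175] turn units [0. 0. 0.]
```

drive_tool(
  commands=[
    {"dx": -0.85,"dy": 0.06,"dz": 0.92,"wy": -0.063,"grip": 87},
    {"dx": -0.78,"dy": 0.06,"dz": 1},
    {"dx": -0.78,"dy": 0.06,"dz": 1},
    {"dx": -0.78,"dy": 0.06,"dz": 1},
    {"dx": -0.78,"dy": 0.06,"dz": 1},
    {"dx": -0.78,"dy": 0.06,"dz": 1},
    {"dx": -0.78,"dy": 0.06,"dz": 1},
    {"dx": -0.78,"dy": 0.06,"dz": 1},
  ],
)

```text
schema error: expected keys dx, dy, dz, wx, wy, wz, grip
```

drive_tool(
  commands=[
    {"dx": -0.78,"dy": 0.06,"dz": 1},
    {"dx": -0.78,"dy": 0.06,"dz": 1},
    {"dx": -0.78,"dy": 0.06,"dz": 1},
    {"dx": -1,"dy": 0.11,"dz": 0.59},
    {"dx": -1,"dy": 0.11,"dz": 0.59},
    {"dx": -1,"dy": 0.11,"dz": 0.59},
    {"dx": -1,"dy": 0.11,"dz": 0.59},
    {"dx": -1,"dy": 0.11,"dz": 0.59},
  ],
)

```text
schema error: expected keys dx, dy, dz, wx, wy, wz, grip
```

drive_tool(
  commands=[
    {"dx": -1,"dy": 0.11,"dz": 0.59},
    {"dx": -1,"dy": 0.11,"dz": 0.59},
    {"dx": -1,"dy": 0.11,"dz": 0.59},
    {"dx": -0.7,"dy": 0.11,"dz": 0.45},
    {},
    {},
  ],
)

```text
schema error: expected keys dx, dy, dz, wx, wy, wz, grip
```

```bash
python3 - <<'E'
from h import *
st(); p,d,K,T=cap('wrist'); hsv=cv2.cvtColor(p,cv2.COLOR_RGB2HSV); W=pts(d,K,T)
m=(cv2.inRange(hsv,(6,120,80),(22,255,255))>0)
k,l,s,c=cv2.connectedComponentsWithStats(m.astype(np.uint8)); i=1+np.argmax(s[1:,4]); print(s[i],c[i]); m=l==i
t=m&(W[...,2]>.08); print(np.median(W[t][:,2]))
w=ray(np.argwhere(t)[:,::-1],.086,K,T)[:,:2]*1000
print(cv2.minAreaRect(w.astype(np.float32))); go((.516,.281,.069),-67.2); save('w1.png',p)
E
```

```text
t 0.1 P [ 0.1839 -0.5967  0.2437] yaw -72.88 tilt [0.956 0.294 0.   ] F [-0.2 -0.6 -0.2] M [ 0.01 -0.   -0.01] op 0.998 q [-83.1  30.3  82.1   0.   67.7 -10.2]
[     0      0    512    261 103814] [234.55234361 114.47662165]
0.3047403297403106
((212.63064575195312, -570.1755981445312), (251.00735473632812, 516.2503662109375), 17.119150161743164)
shift units [-18.52    4.405  14.393] shift units final axes [-17.013   4.37   16.156] turn units [-0.0002 -0.0631 -0.0011]
```

View pics/w1.png

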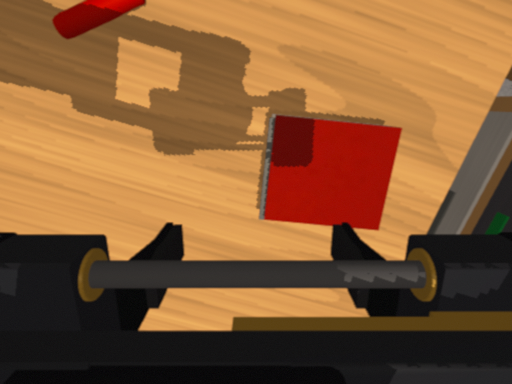

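The moves were refused because every row needs all the keys, so the arm hasn't moved. The wrist view shows the fingers at rows 225–290 and a red book at (335,170). Resending.

drive_tool(
  commands=[
    {"dx": -0.85,"dy": 0.06,"dz": 0.92,"wx": 0,"wy": -0.063,"wz": 0,"grip": 87},
    {"dx": -0.78,"dy": 0.06,"dz": 1,"wx": 0,"wy": 0,"wz": 0,"grip": 87},
    {"dx": -0.78,"dy": 0.06,"dz": 1,"wx": 0,"wy": 0,"wz": 0,"grip": 87},
    {"dx": -0.78,"dy": 0.06,"dz": 1,"wx": 0,"wy": 0,"wz": 0,"grip": 87},
    {"dx": -0.78,"dy": 0.06,"dz": 1,"wx": 0,"wy": 0,"wz": 0,"grip": 87},
    {"dx": -0.78,"dy": 0.06,"dz": 1,"wx": 0,"wy": 0,"wz": 0,"grip": 87},
    {"dx": -0.78,"dy": 0.06,"dz": 1,"wx": 0,"wy": 0,"wz": 0,"grip": 87},
    {"dx": -0.78,"dy": 0.06,"dz": 1,"wx": 0,"wy": 0,"wz": 0,"grip": 87},
  ],
)

```text
time_s: 1.15
position: [0.3833, -0.2427, 0.2253]
tcp_rot: [[0.387, 0.0, 0.922], [-0.922, -0.0, 0.387], [0.0, -1.0, 0.0]]
force: [-0.1, 0.3, -0.8]
opening: 0.999
```

drive_tool(
  commands=[
    {"dx": -0.78,"dy": 0.06,"dz": 1,"wx": 0,"wy": 0,"wz": 0,"grip": 87},
    {"dx": -0.78,"dy": 0.06,"dz": 1,"wx": 0,"wy": 0,"wz": 0,"grip": 87},
    {"dx": -0.78,"dy": 0.06,"dz": 1,"wx": 0,"wy": 0,"wz": 0,"grip": 87},
    {"dx": -1,"dy": 0.11,"dz": 0.59,"wx": 0,"wy": 0,"wz": 0,"grip": 87},
    {"dx": -1,"dy": 0.11,"dz": 0.59,"wx": 0,"wy": 0,"wz": 0,"grip": 87},
    {"dx": -1,"dy": 0.11,"dz": 0.59,"wx": 0,"wy": 0,"wz": 0,"grip": 87},
    {"dx": -1,"dy": 0.11,"dz": 0.59,"wx": 0,"wy": 0,"wz": 0,"grip": 87},
    {"dx": -1,"dy": 0.11,"dz": 0.59,"wx": 0,"wy": 0,"wz": 0,"grip": 87},
  ],
)

```text
time_s: 2.15
position: [0.4884, 0.1203, 0.1959]
tcp_rot: [[0.387, -0.0, 0.922], [-0.922, -0.0, 0.387], [0.0, -1.0, -0.0]]
force: [0.4, 0.1, 1.1]
opening: 0.999
```

drive_tool(
  commands=[
    {"dx": -1,"dy": 0.11,"dz": 0.59,"wx": 0,"wy": 0,"wz": 0,"grip": 87},
    {"dx": -1,"dy": 0.11,"dz": 0.59,"wx": 0,"wy": 0,"wz": 0,"grip": 87},
    {"dx": -1,"dy": 0.11,"dz": 0.59,"wx": 0,"wy": 0,"wz": 0,"grip": 87},
    {"dx": -0.7,"dy": 0.11,"dz": 0.45,"wx": 0,"wy": 0,"wz": 0,"grip": 60},
    {"dx": 0,"dy": 0,"dz": 0,"wx": 0,"wy": 0,"wz": 0,"grip": 60},
    {"dx": 0,"dy": 0,"dz": 0,"wx": 0,"wy": 0,"wz": 0,"grip": 60},
  ],
)

```text
time_s: 2.9
position: [0.5124, 0.289, 0.1782]
tcp_rot: [[0.388, -0.001, 0.922], [-0.922, -0.001, 0.388], [0.0, -1.0, -0.001]]
force: [0.0, -0.6, 1.7]
opening: 0.749
```

```bash
python3 - <<'E'
from h import *
st(); p,d,K,T=cap('wrist'); hsv=cv2.cvtColor(p,cv2.COLOR_RGB2HSV); W=pts(d,K,T)
m=(cv2.inRange(hsv,(8,150,80),(16,255,255))>0)&(W[...,2]>.04)
k,l,s,c=cv2.connectedComponentsWithStats(m.astype(np.uint8)); i=1+np.argmax(s[1:,4]); print(s[i],c[i]); m=l==i
t=m&(W[...,2]>.082); print(np.median(W[t][:,2]))
w=ray(np.argwhere(t)[:,::-1],.086,K,T)[:,:2]*1000
print(cv2.minAreaRect(w.astype(np.float32))); go((.516,.281,.069),-67.2); save('w2.png',p)
E
```

```text
t 2.9 P [0.5124 0.289  0.1782] yaw -67.19 tilt [ 0.922  0.388 -0.001] F [ 0.  -0.6  1.7] M [-0.    0.    0.01] op 0.749 q [18.6 32.2 91.1 -0.  56.8 85.8]
[ 477  163   35   88 1498] [497.69559413 207.1141522 ]
0.2291703137512745
((581.5157470703125, 96.97807312011719), (65.65516662597656, 14.973712921142578), 32.8057975769043)
shift units [0.208 2.734 0.01 ] shift units final axes [0.209 2.734 0.006] turn units [ 0.0008 -0.0005  0.0002]
```

View pics/w2.png

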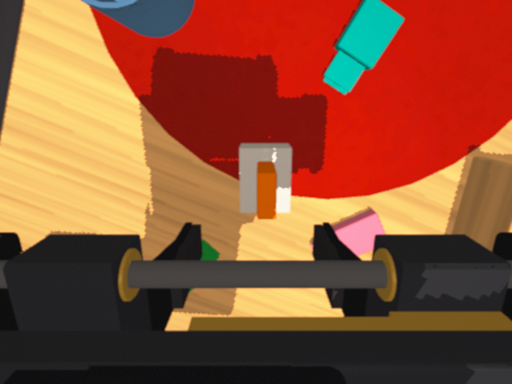

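Wrist view: the orange handle is upright in the block at (266,190), aligned with the tool. Teal (365,40), pink (360,230) and green (208,250) lie to either side. I'll measure inside that window.

```bash
python3 - <<'E'
from h import *
p=cv2.imread('pics/w2.png')[...,::-1].copy(); c=imaging.get_calibration('wrist');K=np.array(c['mtx']);T=np.array(c['world_to_cam'])
hsv=cv2.cvtColor(p,cv2.COLOR_RGB2HSV); b=np.zeros(p.shape[:2],bool); b[155:222,245:290]=1
print(p[175,266],p[200,266],p[212,266])
m=b&(cv2.inRange(hsv,(6,170,60),(22,255,255))>0)
for nm,t in(('top',m&(hsv[...,2]>(int(hsv[175,266,2])+int(hsv[205,266,2]))/2)),('all',m)):
    q=np.argwhere(t)[:,::-1]; print(nm,q.min(0),q.max(0)); print(cv2.minAreaRect((ray(q,.086,K,T)[:,:2]*1000).astype(np.float32)))
E
```

```text
[200  87   0] [200  87   0] [199  86   0]
top [256 175] [275 218]
((518.7855834960938, 282.37103271484375), (36.53076934814453, 15.709914207458496), 22.735347747802734)
all [256 162] [276 218]
((523.6455688476562, 284.28350830078125), (47.03139114379883, 15.727919578552246), 22.434097290039062)
```

drive_tool(
  commands=[
    {"dx": 0.2,"dy": 0.8,"dz": 0.02,"wx": 0,"wy": 0,"wz": 0,"grip": 50},
    {"dx": 0,"dy": 0.8,"dz": 0,"wx": 0,"wy": 0,"wz": 0,"grip": 40},
    {"dx": 0,"dy": 0.75,"dz": 0,"wx": 0,"wy": 0,"wz": 0,"grip": 40},
    {"dx": 0,"dy": 0.38,"dz": 0,"wx": 0,"wy": 0,"wz": 0,"grip": 40},
    {"dx": 0,"dy": 0,"dz": 0,"wx": 0,"wy": 0,"wz": 0,"grip": 30},
    {"dx": 0,"dy": 0,"dz": 0,"wx": 0,"wy": 0,"wz": 0,"grip": 5},
    {"dx": 0,"dy": 0,"dz": 0,"wx": 0,"wy": 0,"wz": 0,"grip": 5},
    {"dx": 0,"dy": 0,"dz": 0,"wx": 0,"wy": 0,"wz": 0,"grip": 5},
  ],
)

```text
time_s: 3.95
position: [0.5175, 0.2828, 0.0705]
tcp_rot: [[0.388, 0.002, 0.922], [-0.922, 0.001, 0.388], [0.0, -1.0, 0.002]]
force: [-0.2, -0.0, 3.3]
opening: 0.181
```

```bash
python3 - <<'E'
from h import *
st(); go((.5165,.2815,.069),-67.2)
E
```

```text
t 3.95 P [0.5175 0.2828 0.0705] yaw -67.2 tilt [0.922 0.388 0.002] F [-0.2 -0.   3.3] M [-0.1  -0.02  0.01] op 0.181 q [17.8 41.4 94.7 -0.  43.8 85. ]
shift units [ 0.019  0.039 -0.036] shift units final axes [ 0.019  0.039 -0.036] turn units [-0.0015  0.      0.0002]
```

drive_tool(
  commands=[
    {"dx": 0,"dy": -0.3,"dz": 0,"wx": 0,"wy": 0,"wz": 0,"grip": 5},
    {"dx": 0,"dy": -0.8,"dz": 0,"wx": 0,"wy": 0,"wz": 0,"grip": 5},
    {"dx": 0,"dy": -0.8,"dz": 0,"wx": 0,"wy": 0,"wz": 0,"grip": 5},
    {"dx": 0,"dy": -0.8,"dz": 0,"wx": 0,"wy": 0,"wz": 0,"grip": 5},
    {"dx": 0,"dy": 0,"dz": 0,"wx": 0,"wy": 0.054,"wz": 0,"grip": 5},
    {"dx": 0,"dy": 0,"dz": 0,"wx": 0,"wy": 0,"wz": 0,"grip": 5},
  ],
)

```text
time_s: 4.7
position: [0.5167, 0.2826, 0.1784]
tcp_rot: [[0.309, 0.001, 0.951], [-0.951, 0.0, 0.309], [-0.0, -1.0, 0.001]]
force: [-0.6, -0.7, -0.2]
opening: 0.183
```

```bash
python3 - <<'E'
from h import *
st(); go((.5183,-.0394,.175),-72.1)
E
```

```text
t 4.7 P [0.5167 0.2826 0.1784] yaw -72.01 tilt [0.951 0.309 0.001] F [-0.6 -0.7 -0.2] M [0.03 0.05 0.01] op 0.183 q [17.8 32.2 91.1  0.  56.7 89.8]
shift units [ 7.669  0.082 -2.448] shift units final axes [ 7.673  0.085 -2.436] turn units [-0.0007  0.001  -0.    ]
```

drive_tool(
  commands=[
    {"dx": 0.96,"dy": 0.01,"dz": -0.5,"wx": 0,"wy": 0,"wz": 0,"grip": 5},
    {"dx": 0.96,"dy": 0.01,"dz": -0.5,"wx": 0,"wy": 0,"wz": 0,"grip": 5},
    {"dx": 0.96,"dy": 0.01,"dz": -0.5,"wx": 0,"wy": 0,"wz": 0,"grip": 5},
    {"dx": 0.96,"dy": 0.01,"dz": -0.5,"wx": 0,"wy": 0,"wz": 0,"grip": 5},
    {"dx": 0.96,"dy": 0.01,"dz": -0.5,"wx": 0,"wy": 0,"wz": 0,"grip": 5},
    {"dx": 0.96,"dy": 0.01,"dz": -0.5,"wx": 0,"wy": 0,"wz": 0,"grip": 5},
    {"dx": 0.96,"dy": 0.01,"dz": -0.5,"wx": 0,"wy": 0,"wz": 0,"grip": 5},
    {"dx": 0.96,"dy": 0.01,"dz": -0.5,"wx": 0,"wy": 0,"wz": 0,"grip": 5},
  ],
)

```text
time_s: 5.7
position: [0.4585, -0.0602, 0.174]
tcp_rot: [[0.31, -0.001, 0.951], [-0.951, 0.0, 0.31], [-0.0, -1.0, -0.001]]
force: [0.9, -0.0, -0.3]
opening: 0.184
```

drive_tool(
  commands=[
    {"dx": 0,"dy": 0,"dz": 0,"wx": 0,"wy": 0,"wz": 0,"grip": 5},
    {"dx": 0,"dy": 0,"dz": 0,"wx": 0,"wy": 0,"wz": 0,"grip": 5},
  ],
)

```text
time_s: 5.95
position: [0.4587, -0.0586, 0.174]
tcp_rot: [[0.308, -0.001, 0.951], [-0.951, 0.001, 0.308], [-0.001, -1.0, -0.001]]
force: [-0.7, 0.5, -0.4]
opening: 0.184
```

```bash
python3 - <<'E'
from h import *
st(); p,d,K,T=cap('wrist'); np.savez('w3',p=p,d=d,K=K,T=T); save('w3.png',p)
hsv=cv2.cvtColor(p,cv2.COLOR_RGB2HSV); m=(hsv[...,2]>190)&(hsv[...,1]<50)
k,l,s,c=cv2.connectedComponentsWithStats(m.astype(np.uint8))
for i in range(1,k):
    if s[i,4]>40: 
        q=np.argwhere(l==i)[:,::-1]; print(c[i].round(),s[i],[np.round(x,1) for x in cv2.minAreaRect((ray(q,.065,K,T)[:,:2]*1000).astype(np.float32))])
E
```

```text
t 5.95 P [ 0.4587 -0.0586  0.174 ] yaw -72.06 tilt [ 0.951  0.308 -0.001] F [-0.7  0.5 -0.4] M [-0.01  0.02  0.03] op 0.184 q [-21.2  24.4 109.    0.   46.6  50.9]
[325.  86.] [  261     0   128   234 16584] [array([529.8, -93.7]), array([189.5,  98.8]), np.float64(21.9)]
[390.  72.] [387  64   7  18  58] [array([ 585.3, -127.1]), array([12.4,  4.5]), np.float64(36.6)]
[503.  84.] [499  70  10  30 193] [array([ 604.1, -214.8]), array([21.7,  5. ]), np.float64(22.4)]
[250.  85.] [246  79   8  16  92] [array([541.9, -27. ]), array([11.6,  5.1]), np.float64(24.9)]
[438.  97.] [419  81  42  26 416] [array([ 580. , -169.5]), array([37.3, 12.4]), np.float64(89.1)]
[382. 124.] [374 116  16  20 118] [array([ 548. , -137.8]), array([17.4,  9.7]), np.float64(43.3)]
[297. 157.] [285 137  26  42 941] [array([500.5, -81.6]), array([34.6, 20.6]), np.float64(19.5)]
[378. 154.] [373 151  10   8  52] [array([ 523.6, -144.3]), array([5.9, 7.6]), np.float64(17.9)]
[412. 203.] [405 193  15  21 236] [array([ 493.6, -190.7]), array([18.4, 11.3]), np.float64(18.9)]
[280. 212.] [272 201  18  23 242] [array([450.5, -84.7]), array([19.3, 15.7]), np.float64(26.4)]
[490. 241.] [485 233  12  17 129] [array([ 482.5, -274. ]), array([16.2,  7.3]), np.float64(14.6)]
```

View pics/w3.png

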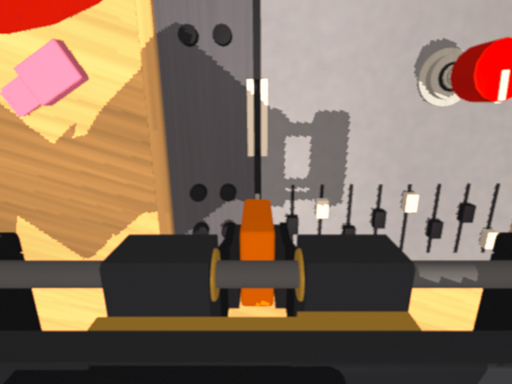

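The gap strips are at columns 247–268, rows 79–157, ahead of the held orange handle (257,250). I'll measure the gap's centre line precisely.

```bash
python3 - <<'E'
from h import *
p,d,K,T=load('w3'); g=p[...,2].astype(float); 
print(g[92,242:274].astype(int).tolist()); print(g[145,242:274].astype(int).tolist()); print(g[72:164:1,250].astype(int).tolist())
c=[]
for r in range(84,153):
    x=g[r,242:274]; L,Rr=x[:14],x[18:]
    # dark-gap edges by half level between brightest strip and gap minimum
    mn=x[13:20].min(); j=13+x[13:20].argmin(); 
    def edge(s):
        i=j
        pk=max(x[j-9:j]) if s<0 else max(x[j+1:j+10]); h=(pk+mn)/2
        while x[i]<h: i+=s
        return i-s*(x[i]-h)/(x[i]-x[i-s])
    a,b=edge(-1),edge(1); c.append((r,242+a,242+b))
c=np.array(c); A=ray(c[:,[1,0]],.065,K,T)[:,:2]; B=ray(c[:,[2,0]],.065,K,T)[:,:2]; M=(A+B)/2*1000
print('width',np.median(np.linalg.norm(A-B,axis=1))*1000)
pf=np.polyfit(M[:,0],M[:,1],1); print('ang',np.degrees(np.arctan(pf[0])),'resid',np.std(M[:,1]-np.polyval(pf,M[:,0])))
ends=ray([[258,78.5],[258,157]],.065,K,T)[:,:2]*1000; print(ends, np.linalg.norm(ends[0]-ends[1]))
x=ends[:,0].mean(); y=np.polyval(pf,x); print('centre',x,y)
a=np.degrees(np.arctan(pf[0])); go((x/1000,y/1000,.14),a-90)
E
```

```text
[73, 75, 73, 80, 111, 148, 165, 168, 189, 236, 248, 207, 102, 37, 33, 31, 32, 68, 156, 235, 250, 250, 249, 250, 248, 230, 192, 180, 181, 182, 182, 182]
[73, 73, 73, 71, 76, 108, 147, 164, 168, 167, 163, 136, 88, 43, 30, 30, 29, 42, 88, 139, 164, 167, 166, 167, 162, 139, 115, 110, 109, 110, 109, 110]
[125, 125, 125, 125, 126, 123, 151, 225, 248, 250, 249, 249, 249, 249, 249, 249, 250, 249, 236, 206, 189, 184, 174, 170, 170, 169, 170, 169, 170, 170, 170, 169, 170, 170, 170, 170, 168, 168, 168, 168, 168, 169, 168, 168, 168, 168, 169, 168, 168, 168, 168, 168, 168, 168, 168, 168, 168, 168, 168, 168, 169, 168, 167, 167, 168, 167, 167, 167, 166, 167, 167, 167, 167, 168, 167, 167, 167, 168, 167, 168, 167, 168, 168, 159, 118, 81, 71, 71, 71, 71, 70, 70]
width 5.345228499087148
ang 18.182953971991516 resid 0.07299868120731073
[[549.41418827 -31.13245194]
 [490.8857404  -50.14464508]] 61.538952693792446
centre 520.1499643337478 -39.70042819247712
shift units [0.036 0.849 1.602] shift units final axes [0.041 0.85  1.601] turn units [ 0.0004 -0.0021 -0.0006]
```

```bash
python3 - <<'E'
from h import *
p,d,K,T=load('w3'); s=bot.read_state(); R=np.array(s['tcp_rot']);P=np.array(s['position'])
hsv=cv2.cvtColor(p,cv2.COLOR_RGB2HSV); m=cv2.inRange(hsv,(6,150,60),(22,255,255))>0; W=pts(d,K,T)
for r in(203,210,220,228,295,300):
    q=np.flatnonzero(m[r,225:290])+225
    if len(q)<5: continue
    e=ray([[q[0]-.5,r],[q[-1]+.5,r]],.1895,K,T); t=(e-P)@R*1000; print(r,q[0],q[-1],t.round(1).tolist(), 'depth z',np.median(W[r,q[3]:q[-3],2]).round(4))
E
```

```text
203 244 270 [[-4.5, -15.5, 35.0], [7.3, -15.5, 35.0]] depth z 0.1496
210 243 270 [[-5.0, -15.5, 31.7], [7.3, -15.5, 31.7]] depth z 0.1613
220 242 271 [[-5.5, -15.5, 27.0], [7.8, -15.5, 27.0]] depth z 0.1756
228 240 274 [[-6.5, -15.5, 23.2], [9.2, -15.5, 23.1]] depth z 0.1856
295 240 274 [[-7.1, -15.5, -11.7], [9.7, -15.5, -11.8]] depth z 0.19
300 240 274 [[-7.1, -15.5, -14.6], [9.8, -15.5, -14.6]] depth z 0.19
```

drive_tool(
  commands=[
    {"dx": 0.01,"dy": 0.1,"dz": 0.8,"wx": 0,"wy": -0.002,"wz": 0,"grip": 5},
    {"dx": 0.025,"dy": 0.2,"dz": 0.8,"wx": 0,"wy": 0,"wz": 0,"grip": 5},
    {"dx": 0,"dy": 0.3,"dz": 0,"wx": 0,"wy": 0,"wz": 0,"grip": 5},
    {"dx": 0,"dy": 0,"dz": 0,"wx": 0,"wy": 0,"wz": 0,"grip": 5},
    {"dx": 0,"dy": 0,"dz": 0,"wx": 0,"wy": 0,"wz": 0,"grip": 5},
  ],
)

```text
time_s: 6.62
position: [0.5191, -0.04, 0.15]
tcp_rot: [[0.311, -0.002, 0.95], [-0.95, 0.0, 0.311], [-0.001, -1.0, -0.002]]
force: [-0.0, -0.4, 0.2]
opening: 0.183
```

```bash
python3 - <<'E'
from h import *
st(); go((.52015,-.0397,.0995),-71.8)
E
```

```text
t 6.625 P [ 0.5191 -0.04    0.15  ] yaw -71.85 tilt [ 0.95   0.311 -0.002] F [-0.  -0.4  0.2] M [ 0.01 -0.01  0.05] op 0.183 q [-16.7  30.3 102.1  -0.   47.7  55.1]
shift units [0.002 1.262 0.028] shift units final axes [1.000e-03 1.262e+00 2.600e-02] turn units [ 0.001  -0.0006 -0.0007]
```

drive_tool(
  commands=[
    {"dx": -0.028,"dy": 0.3,"dz": 0.02,"wx": 0,"wy": 0,"wz": 0,"grip": 5},
    {"dx": 0,"dy": 0.15,"dz": 0,"wx": 0,"wy": 0,"wz": 0,"grip": 5},
    {"dx": 0,"dy": 0.15,"dz": 0,"wx": 0,"wy": 0,"wz": 0,"grip": 5},
    {"dx": 0,"dy": 0.1,"dz": 0,"wx": 0,"wy": 0,"wz": 0,"grip": 5},
    {"dx": 0,"dy": 0,"dz": 0,"wx": 0,"wy": 0,"wz": 0,"grip": 5},
  ],
)

```text
time_s: 7.25
position: [0.5206, -0.0393, 0.1218]
tcp_rot: [[0.311, -0.001, 0.95], [-0.95, 0.0, 0.311], [-0.0, -1.0, -0.001]]
force: [-0.2, 0.8, -0.3]
opening: 0.184
```

```bash
python3 - <<'E'
from h import *
st()
E
```

```text
t 7.25 P [ 0.5206 -0.0393  0.1218] yaw -71.9 tilt [ 0.95   0.311 -0.001] F [-0.2  0.8 -0.3] M [ 0.04  0.02 -0.02] op 0.184 q [-16.6  33.1 103.    0.   43.9  55.3]
```

The tip is 8 mm into the gap with no force. Continuing down.

drive_tool(
  commands=[
    {"dx": 0,"dy": 0.2,"dz": 0,"wx": 0,"wy": 0,"wz": 0,"grip": 5},
    {"dx": 0,"dy": 0.2,"dz": 0,"wx": 0,"wy": 0,"wz": 0,"grip": 5},
    {"dx": 0,"dy": 0.1,"dz": 0,"wx": 0,"wy": 0,"wz": 0,"grip": 5},
    {"dx": 0,"dy": 0.05,"dz": 0,"wx": 0,"wy": 0,"wz": 0,"grip": 5},
    {"dx": 0,"dy": 0.025,"dz": 0,"wx": 0,"wy": 0,"wz": 0,"grip": 5},
    {"dx": 0,"dy": 0,"dz": 0,"wx": 0,"wy": 0,"wz": 0,"grip": 5},
  ],
)

```text
time_s: 8.0
position: [0.5207, -0.0392, 0.0995]
tcp_rot: [[0.311, -0.0, 0.95], [-0.95, 0.0, 0.311], [-0.0, -1.0, -0.0]]
force: [-1.4, 0.4, 3.5]
opening: 0.183
```

drive_tool(
  commands=[
    {"dx": 0,"dy": 0.03,"dz": 0,"wx": 0,"wy": 0,"wz": 0,"grip": 5},
    {"dx": 0,"dy": 0,"dz": 0,"wx": 0,"wy": 0,"wz": 0,"grip": 5},
  ],
)

```text
time_s: 8.25
position: [0.5206, -0.0392, 0.0995]
tcp_rot: [[0.311, 0.0, 0.95], [-0.95, -0.0, 0.311], [0.0, -1.0, 0.0]]
force: [-3.9, 0.4, 13.1]
opening: 0.181
```

drive_tool(
  commands=[
    {"dx": 0,"dy": -0.03,"dz": 0,"wx": 0,"wy": 0,"wz": 0,"grip": 25},
    {"dx": 0,"dy": 0,"dz": 0,"wx": 0,"wy": 0,"wz": 0,"grip": 35},
    {"dx": 0,"dy": 0,"dz": 0,"wx": 0,"wy": 0,"wz": 0,"grip": 40},
    {"dx": 0,"dy": -0.5,"dz": 0,"wx": 0,"wy": 0,"wz": 0,"grip": 60},
    {"dx": 0,"dy": -1,"dz": 0,"wx": 0,"wy": 0,"wz": 0,"grip": 80},
    {"dx": 0,"dy": -1,"dz": 0,"wx": 0,"wy": 0,"wz": 0,"grip": 80},
    {"dx": 0,"dy": 0,"dz": 0,"wx": 0,"wy": 0,"wz": 0,"grip": 80},
  ],
)

```text
time_s: 9.12
position: [0.523, -0.0398, 0.2018]
tcp_rot: [[0.311, 0.007, 0.95], [-0.95, -0.002, 0.311], [0.004, -1.0, 0.006]]
force: [0.9, 0.1, -0.1]
opening: 0.828
```

```bash
python3 - <<'E'
from h import *
st(); go(np.array([.5913,-.163,.19])-.06*np.array([.95,.311,0]),-71.9)
E
```

```text
t 9.125 P [ 0.523  -0.0398  0.2018] yaw -71.89 tilt [0.95  0.311 0.006] F [ 0.9  0.1 -0.1] M [-0.06  0.09 -0.03] op 0.828 q [-16.6  25.8  99.3   0.   54.5  55.3]
shift units [ 3.457  0.305 -0.836] shift units final axes [ 3.459  0.296 -0.833] turn units [-0.0038  0.0002  0.0026]
```

drive_tool(
  commands=[
    {"dx": 0.85,"dy": 0.07,"dz": -0.2,"wx": 0,"wy": 0,"wz": 0,"grip": 80},
    {"dx": 0.87,"dy": 0.07,"dz": -0.2,"wx": 0,"wy": 0,"wz": 0,"grip": 80},
    {"dx": 0.87,"dy": 0.07,"dz": -0.2,"wx": 0,"wy": 0,"wz": 0,"grip": 80},
    {"dx": 0.87,"dy": 0.07,"dz": -0.2,"wx": 0,"wy": 0,"wz": 0,"grip": 80},
    {"dx": 0,"dy": 0,"dz": 0,"wx": 0,"wy": 0,"wz": 0,"grip": 80},
    {"dx": 0,"dy": 0,"dz": 0,"wx": 0,"wy": 0,"wz": 0,"grip": 80},
  ],
)

```text
time_s: 9.88
position: [0.5324, -0.1799, 0.1867]
tcp_rot: [[0.31, -0.003, 0.951], [-0.951, 0.002, 0.31], [-0.003, -1.0, -0.002]]
force: [-1.0, -0.5, 0.1]
opening: 0.915
```

```bash
python3 - <<'E'
from h import *
st(); p,d,K,T=cap('wrist'); np.savez('w4',p=p,d=d,K=K,T=T)
p2,d2,K2,T2=cap('side'); np.savez('s4',p=p2,d=d2,K=K2,T=T2)
save('w4.png',np.hstack([p[:300,80:],cv2.resize(p2[100:300,180:380],(300,300))]))
W=pts(d,K,T);hsv=cv2.cvtColor(p,cv2.COLOR_RGB2HSV); r=((hsv[...,0]<5)|(hsv[...,0]>174))&(hsv[...,1]>150)&(hsv[...,2]>80)
k=(W[...,2]>.117)&(W[...,2]<.135)&(np.hypot(W[...,0]-.591,W[...,1]+.163)<.03)
z=np.median(W[k][:,2]); print(k.sum(),z,np.percentile(W[k][:,2],[10,90]))
q=np.argwhere(k)[:,::-1]; print(q.min(0),q.max(0)); w=ray(q,z,K,T)[:,:2]*1000
(c,rad)=cv2.minEnclosingCircle(w.astype(np.float32)); print(c,rad,w.mean(0))
G=W[...,2]; print('gauge top z',np.sort(G[(np.hypot(W[...,0]-.52,W[...,1]+.04)<.02)])[-30:].mean() if ((np.hypot(W[...,0]-.52,W[...,1]+.04)<.02)).any() else None)
E
```

```text
t 9.875 P [ 0.5324 -0.1799  0.1867] yaw -71.91 tilt [ 0.951  0.31  -0.002] F [-1.  -0.5  0.1] M [ 0.06 -0.02  0.03] op 0.915 q [-30.1  29.8  94.4   0.   56.   41.8]
2307 0.12530874879015522 [0.12439718 0.12619512]
[241  97] [294 152]
(594.2667846679688, -167.37818908691406) 17.878929138183594 [ 594.76221941 -167.35838559]
gauge top z 0.11658438052323229
```

View pics/w4.png

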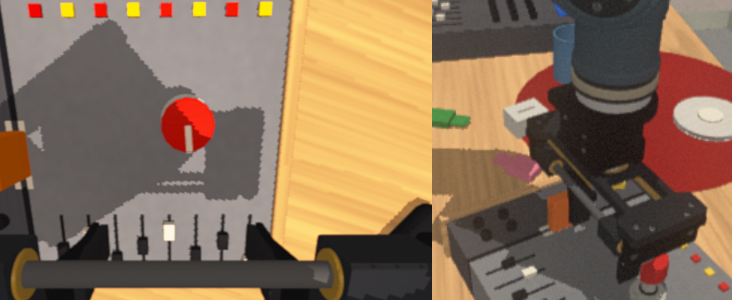

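The gauge stands in the gap (orange at crop (12,155), top z 0.1166). The red knob is at crop (188,125), radius 17.9 mm, top z 0.1253, so lift is about -1.7 mm. Moving over it.

```bash
cat >> h.py <<'E'
def knob(n='wrist',save_=None):
    p,d,K,T=cap(n); W=pts(d,K,T); hsv=cv2.cvtColor(p,cv2.COLOR_RGB2HSV)
    near=np.hypot(W[...,0]-.594,W[...,1]+.1665)<.022
    k=near&(W[...,2]>.104)&(W[...,2]<.135)&(((hsv[...,0]<6)|(hsv[...,0]>172)|(hsv[...,1]<60)))
    zs=W[k][:,2]; 
    if len(zs)<30: print(n,'few',len(zs)); return
    z=np.percentile(zs,85); top=k&(abs(W[...,2]-z)<.003); z=np.median(W[top][:,2])
    wl=top&(hsv[...,1]<90)&(hsv[...,2]>120); q=np.argwhere(wl)[:,::-1]
    o=(z,int(top.sum()),int(wl.sum()))
    if len(q)>8:
        w=ray(q,z,K,T)[:,:2]; v=w.mean(0)-(.5941,-.1668); o+=('line ang',np.degrees(np.arctan2(v[1],v[0])).round(1),'r',np.linalg.norm(v).round(4))
    print(n,o)
    if save_: save(save_,p)
E
python3 - <<'E'
from h import *
go((.5939,-.1663,.1163),-71.9); knob(); knob('side')
E
```

```text
shift units [0.168 1.773 1.556] shift units final axes [0.163 1.775 1.554] turn units [ 0.0008  0.0007 -0.0011]
wrist (np.float64(0.12523043467069284), 2176, 57, 'line ang', np.float64(-152.4), 'r', np.float64(0.0083))
side (np.float64(0.12485497454844552), 148, 2)
```

drive_tool(
  commands=[
    {"dx": 0.08,"dy": 0,"dz": 0.78,"wx": 0,"wy": 0,"wz": 0,"grip": 70},
    {"dx": 0.08,"dy": 0,"dz": 0.78,"wx": 0,"wy": 0,"wz": 0,"grip": 60},
    {"dx": 0,"dy": 0.1,"dz": 0,"wx": 0,"wy": 0,"wz": 0,"grip": 60},
    {"dx": 0,"dy": 0.6,"dz": 0,"wx": 0,"wy": 0,"wz": 0,"grip": 60},
    {"dx": 0,"dy": 0.7,"dz": 0,"wx": 0,"wy": 0,"wz": 0,"grip": 60},
    {"dx": 0,"dy": 0.37,"dz": 0,"wx": 0,"wy": 0,"wz": 0,"grip": 55},
    {"dx": 0,"dy": 0,"dz": 0,"wx": 0,"wy": 0,"wz": 0,"grip": 50},
    {"dx": 0,"dy": 0,"dz": 0,"wx": 0,"wy": 0,"wz": 0,"grip": 50},
  ],
)

```text
time_s: 11.08
position: [0.5951, -0.1677, 0.118]
tcp_rot: [[0.311, 0.001, 0.95], [-0.95, -0.001, 0.311], [0.001, -1.0, 0.001]]
force: [-0.4, 0.1, -0.1]
opening: 0.589
```

```bash
python3 - <<'E'
from h import *
st(); go((.5939,-.1663,.1163),-71.9); knob(); knob('side'); knob('top')
E
```

```text
t 11.075 P [ 0.5951 -0.1677  0.118 ] yaw -71.89 tilt [0.95  0.311 0.001] F [-0.4  0.1 -0.1] M [ 0.04 -0.03 -0.04] op 0.589 q [-26.1  38.9  89.   -0.   52.   45.8]
shift units [-0.043  0.042 -0.019] shift units final axes [-0.043  0.042 -0.018] turn units [-0.0006  0.0001  0.0007]
wrist (np.float64(0.12520375458420532), 1761, 50, 'line ang', np.float64(-157.1), 'r', np.float64(0.0146))
side (np.float64(0.12457649930964401), 100, 7)
top few 0
```

drive_tool(
  commands=[
    {"dx": -0.04,"dy": 0.04,"dz": -0.02,"wx": 0,"wy": 0,"wz": 0,"grip": 42},
    {"dx": 0,"dy": 0,"dz": 0,"wx": 0,"wy": 0,"wz": 0,"grip": 30},
    {"dx": 0,"dy": 0,"dz": 0,"wx": 0,"wy": 0,"wz": 0,"grip": 30},
    {"dx": 0,"dy": 0,"dz": 0,"wx": 0,"wy": 0,"wz": 0,"grip": 30},
  ],
)

```text
time_s: 11.72
position: [0.5936, -0.1666, 0.1157]
tcp_rot: [[0.311, 0.0, 0.95], [-0.95, -0.001, 0.311], [0.001, -1.0, 0.0]]
force: [0.2, -1.8, 0.5]
opening: 0.404
```

```bash
python3 - <<'E'
from h import *
st(); knob(save_='w5.png'); knob('side'); s=bot.read_state(); R=np.array(s['tcp_rot']); print('F tool',(R.T@np.array(s['force'])).round(1))
E
```

```text
t 11.725 P [ 0.5936 -0.1666  0.1157] yaw -71.89 tilt [0.95  0.311 0.   ] F [ 0.2 -1.8  0.5] M [-0.24  0.11 -0.  ] op 0.404 q [-26.   39.   89.3  -0.   51.7  45.9]
wrist (np.float64(0.1251553056900562), 1905, 58, 'line ang', np.float64(-156.6), 'r', np.float64(0.0148))
side (np.float64(0.12418378258628512), 54, 4)
F tool [ 3.  -1.3 -1.6]
```

View pics/w5.png

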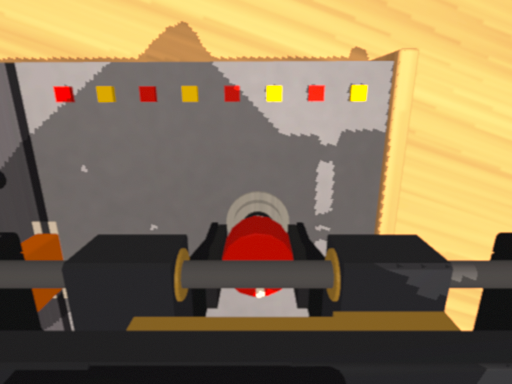

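drive_tool(
  commands=[
    {"dx": 0,"dy": -0.004,"dz": 0,"wx": 0,"wy": -0.111,"wz": 0,"grip": 30},
    {"dx": 0,"dy": -0.004,"dz": 0,"wx": 0,"wy": -0.111,"wz": 0,"grip": 30},
    {"dx": 0,"dy": -0.004,"dz": 0,"wx": 0,"wy": -0.111,"wz": 0,"grip": 30},
    {"dx": 0,"dy": -0.004,"dz": 0,"wx": 0,"wy": -0.111,"wz": 0,"grip": 30},
    {"dx": 0,"dy": -0.004,"dz": 0,"wx": 0,"wy": -0.111,"wz": 0,"grip": 30},
    {"dx": 0,"dy": -0.004,"dz": 0,"wx": 0,"wy": -0.111,"wz": 0,"grip": 30},
    {"dx": 0,"dy": 0,"dz": 0,"wx": 0,"wy": 0,"wz": 0,"grip": 30},
  ],
)

```text
time_s: 12.7
position: [0.5938, -0.1669, 0.1167]
tcp_rot: [[0.978, 0.001, 0.209], [-0.209, -0.001, 0.978], [0.001, -1.0, -0.001]]
force: [0.0, -4.2, 1.3]
opening: 0.409
```

```bash
python3 - <<'E'
from h import *
st(); knob(); knob('side')
E
```

```text
t 12.7 P [ 0.5938 -0.1669  0.1167] yaw -12.05 tilt [ 0.209  0.978 -0.001] F [ 0.  -4.2  1.3] M [-0.6   0.09  0.07] op 0.409 q [-26.   38.9  89.3  -0.1  51.8 -14. ]
wrist (np.float64(0.12626916846109715), 1890, 65, 'line ang', np.float64(-97.0), 'r', np.float64(0.0156))
side (np.float64(0.12558761653034956), 283, 11, 'line ang', np.float64(-96.9), 'r', np.float64(0.0092))
```

drive_tool(
  commands=[
    {"dx": 0,"dy": 0,"dz": 0,"wx": 0,"wy": 0,"wz": 0,"grip": 46},
    {"dx": 0,"dy": 0,"dz": 0,"wx": 0,"wy": 0,"wz": 0,"grip": 46},
    {"dx": 0,"dy": 0,"dz": 0,"wx": 0,"wy": 0,"wz": 0,"grip": 46},
  ],
)

```text
time_s: 13.18
position: [0.5931, -0.1654, 0.1162]
tcp_rot: [[0.978, -0.001, 0.207], [-0.207, 0.001, 0.978], [-0.001, -1.0, 0.001]]
force: [0.1, -0.3, -1.0]
opening: 0.522
```

```bash
python3 - <<'E'
from h import *
st(); knob(); knob('side')
E
```

```text
t 13.175 P [ 0.5931 -0.1654  0.1162] yaw -11.97 tilt [0.207 0.978 0.001] F [ 0.1 -0.3 -1. ] M [-0.04 -0.07 -0.  ] op 0.522 q [-26.   38.9  89.4   0.   51.8 -14. ]
wrist (np.float64(0.12629019637270172), 1766, 80, 'line ang', np.float64(-96.7), 'r', np.float64(0.0146))
side (np.float64(0.12567031449066016), 285, 13, 'line ang', np.float64(-96.0), 'r', np.float64(0.01))
```

drive_tool(
  commands=[
    {"dx": 0.03,"dy": 0,"dz": -0.04,"wx": 0,"wy": 0,"wz": 0,"grip": 46},
    {"dx": 0,"dy": 0,"dz": 0,"wx": 0,"wy": 0,"wz": 0,"grip": 30},
    {"dx": 0,"dy": 0,"dz": 0,"wx": 0,"wy": 0,"wz": 0,"grip": 30},
    {"dx": 0,"dy": -0.004,"dz": 0,"wx": 0,"wy": -0.111,"wz": 0,"grip": 30},
    {"dx": 0,"dy": -0.004,"dz": 0,"wx": 0,"wy": -0.111,"wz": 0,"grip": 30},
    {"dx": 0,"dy": 0,"dz": 0,"wx": 0,"wy": 0,"wz": 0,"grip": 30},
    {"dx": 0,"dy": 0,"dz": 0,"wx": 0,"wy": 0,"wz": 0,"grip": 46},
    {"dx": 0,"dy": 0,"dz": 0,"wx": 0,"wy": 0,"wz": 0,"grip": 46},
  ],
)

```text
time_s: 14.28
position: [0.5942, -0.168, 0.1168]
tcp_rot: [[0.99, -0.0, -0.138], [0.138, 0.0, 0.99], [-0.0, -1.0, 0.0]]
force: [0.3, -0.0, 0.1]
opening: 0.504
```

```bash
python3 - <<'E'
from h import *
st(); knob(); knob('side')
E
```

```text
t 14.275 P [ 0.5942 -0.168   0.1168] yaw 7.95 tilt [-0.138  0.99   0.   ] F [ 0.3 -0.   0.1] M [-0.04 -0.06  0.01] op 0.504 q [-26.1  38.9  89.1  -0.   51.9 -34.1]
wrist (np.float64(0.12659701294398287), 1885, 46, 'line ang', np.float64(-85.3), 'r', np.float64(0.0141))
side (np.float64(0.1260980068869223), 182, 15, 'line ang', np.float64(-79.3), 'r', np.float64(0.0098))
```

drive_tool(
  commands=[
    {"dx": 0,"dy": 0,"dz": 0.02,"wx": 0,"wy": 0,"wz": 0,"grip": 30},
    {"dx": 0,"dy": 0,"dz": 0,"wx": 0,"wy": 0,"wz": 0,"grip": 30},
    {"dx": 0,"dy": -0.004,"dz": 0,"wx": 0,"wy": -0.111,"wz": 0,"grip": 30},
    {"dx": 0,"dy": -0.004,"dz": 0,"wx": 0,"wy": -0.111,"wz": 0,"grip": 30},
    {"dx": 0,"dy": 0,"dz": 0,"wx": 0,"wy": 0,"wz": 0,"grip": 30},
    {"dx": 0,"dy": 0,"dz": 0,"wx": 0,"wy": 0,"wz": 0,"grip": 46},
    {"dx": 0,"dy": 0,"dz": 0,"wx": 0,"wy": 0,"wz": 0,"grip": 46},
    {"dx": 0,"dy": 0,"dz": 0,"wx": 0,"wy": 0,"wz": 0,"grip": 46},
  ],
)

```text
time_s: 15.38
position: [0.5942, -0.1672, 0.1172]
tcp_rot: [[0.883, 0.0, -0.469], [0.469, -0.0, 0.883], [-0.0, -1.0, -0.0]]
force: [0.5, -0.3, -0.1]
opening: 0.525
```

```bash
python3 - <<'E'
from h import *
st(); knob(); knob('side')
E
```

```text
t 15.375 P [ 0.5942 -0.1672  0.1172] yaw 27.97 tilt [-0.469  0.883 -0.   ] F [ 0.5 -0.3 -0.1] M [ 0.02 -0.11  0.  ] op 0.525 q [-26.1  38.9  89.2  -0.   51.9 -54. ]
wrist (np.float64(0.12669645214657527), 1839, 48, 'line ang', np.float64(-59.4), 'r', np.float64(0.0157))
side (np.float64(0.1256486851642522), 39, 2)
```

drive_tool(
  commands=[
    {"dx": 0,"dy": 0,"dz": 0,"wx": 0,"wy": 0,"wz": 0,"grip": 30},
    {"dx": 0,"dy": 0,"dz": 0,"wx": 0,"wy": 0,"wz": 0,"grip": 30},
    {"dx": 0,"dy": -0.004,"dz": 0,"wx": 0,"wy": -0.09,"wz": 0,"grip": 30},
    {"dx": 0,"dy": -0.004,"dz": 0,"wx": 0,"wy": -0.09,"wz": 0,"grip": 30},
    {"dx": 0,"dy": 0,"dz": 0,"wx": 0,"wy": 0,"wz": 0,"grip": 30},
    {"dx": 0,"dy": 0,"dz": 0,"wx": 0,"wy": 0,"wz": 0,"grip": 46},
    {"dx": 0,"dy": 0,"dz": 0,"wx": 0,"wy": 0,"wz": 0,"grip": 46},
    {"dx": 0,"dy": 0,"dz": 0,"wx": 0,"wy": 0,"wz": 0,"grip": 46},
  ],
)

```text
time_s: 16.48
position: [0.5942, -0.1673, 0.1176]
tcp_rot: [[0.717, 0.0, -0.697], [0.697, -0.0, 0.717], [-0.0, -1.0, -0.0]]
force: [-0.1, -0.4, 0.5]
opening: 0.521
```

```bash
python3 - <<'E'
from h import *
st(); knob(); knob('side')
E
```

```text
t 16.475 P [ 0.5942 -0.1673  0.1176] yaw 44.17 tilt [-0.697  0.717 -0.   ] F [-0.1 -0.4  0.5] M [-0.02 -0.1  -0.  ] op 0.521 q [-26.1  38.8  89.2  -0.   52.  -70.2]
wrist (np.float64(0.12115984565692915), 1882, 19, 'line ang', np.float64(-47.4), 'r', np.float64(0.0163))
side few 21
```

It dropped (top z 0.1267 to 0.1212) between tool yaw 28° and 44°. Now lower, regrip and turn forward about 210°, then regrip for the rest.

drive_tool(
  commands=[
    {"dx": 0,"dy": 0.15,"dz": 0,"wx": 0,"wy": 0,"wz": 0,"grip": 46},
    {"dx": 0,"dy": 0,"dz": 0,"wx": 0,"wy": 0,"wz": 0,"grip": 46},
    {"dx": 0,"dy": 0,"dz": 0,"wx": 0,"wy": 0,"wz": 0,"grip": 30},
    {"dx": 0,"dy": 0,"dz": 0,"wx": 0,"wy": 0,"wz": 0,"grip": 30},
    {"dx": 0,"dy": 0,"dz": 0,"wx": 0,"wy": 0,"wz": 0,"grip": 30},
    {"dx": 0,"dy": 0.004,"dz": 0,"wx": 0,"wy": 0.111,"wz": 0,"grip": 30},
    {"dx": 0,"dy": 0.004,"dz": 0,"wx": 0,"wy": 0.111,"wz": 0,"grip": 30},
    {"dx": 0,"dy": 0.004,"dz": 0,"wx": 0,"wy": 0.111,"wz": 0,"grip": 30},
  ],
)

```text
time_s: 17.58
position: [0.5942, -0.1671, 0.111]
tcp_rot: [[0.971, -0.0, -0.241], [0.241, -0.0, 0.971], [-0.0, -1.0, 0.0]]
force: [-0.3, 0.5, -0.5]
opening: 0.405
```

```bash
python3 - <<'E'
from h import *
st(); knob()
E
```

```text
t 17.575 P [ 0.5942 -0.1671  0.111 ] yaw 13.92 tilt [-0.241  0.971  0.   ] F [-0.3  0.5 -0.5] M [ 0.05 -0.11  0.02] op 0.405 q [-26.1  39.4  89.4  -0.   51.3 -40. ]
wrist (np.float64(0.12070740534400279), 1888, 56, 'line ang', np.float64(-73.2), 'r', np.float64(0.0155))
```

drive_tool(
  commands=[
    {"dx": 0,"dy": 0.0042,"dz": 0,"wx": 0,"wy": 0.111,"wz": 0,"grip": 30},
    {"dx": 0,"dy": 0.0042,"dz": 0,"wx": 0,"wy": 0.111,"wz": 0,"grip": 30},
    {"dx": 0,"dy": 0.0042,"dz": 0,"wx": 0,"wy": 0.111,"wz": 0,"grip": 30},
    {"dx": 0,"dy": 0.0042,"dz": 0,"wx": 0,"wy": 0.111,"wz": 0,"grip": 30},
    {"dx": 0,"dy": 0.0042,"dz": 0,"wx": 0,"wy": 0.111,"wz": 0,"grip": 30},
    {"dx": 0,"dy": 0.0042,"dz": 0,"wx": 0,"wy": 0.111,"wz": 0,"grip": 30},
    {"dx": 0,"dy": 0.0042,"dz": 0,"wx": 0,"wy": 0.111,"wz": 0,"grip": 30},
    {"dx": 0,"dy": 0.0042,"dz": 0,"wx": 0,"wy": 0.111,"wz": 0,"grip": 30},
  ],
)

```text
time_s: 18.62
position: [0.5939, -0.167, 0.1096]
tcp_rot: [[0.409, -0.001, 0.913], [-0.913, 0.0, 0.409], [-0.001, -1.0, -0.0]]
force: [0.2, 0.3, -0.6]
opening: 0.404
```

drive_tool(
  commands=[
    {"dx": 0,"dy": 0.0042,"dz": 0,"wx": 0,"wy": 0.111,"wz": 0,"grip": 30},
    {"dx": 0,"dy": 0.0042,"dz": 0,"wx": 0,"wy": 0.111,"wz": 0,"grip": 30},
    {"dx": 0,"dy": 0.0042,"dz": 0,"wx": 0,"wy": 0.111,"wz": 0,"grip": 30},
    {"dx": 0,"dy": 0.0042,"dz": 0,"wx": 0,"wy": 0.111,"wz": 0,"grip": 30},
    {"dx": 0,"dy": 0.0042,"dz": 0,"wx": 0,"wy": 0.111,"wz": 0,"grip": 30},
    {"dx": 0,"dy": 0.0042,"dz": 0,"wx": 0,"wy": 0.111,"wz": 0,"grip": 30},
    {"dx": 0,"dy": 0.0042,"dz": 0,"wx": 0,"wy": 0.111,"wz": 0,"grip": 30},
    {"dx": 0,"dy": 0,"dz": 0,"wx": 0,"wy": 0,"wz": 0,"grip": 30},
  ],
)

```text
time_s: 19.62
position: [0.594, -0.1667, 0.1085]
tcp_rot: [[-0.712, -0.0, 0.702], [-0.702, 0.001, -0.712], [-0.0, -1.0, -0.001]]
force: [-0.5, 0.8, 0.9]
opening: 0.402
```

```bash
python3 - <<'E'
from h import *
st(); knob()
E
```

```text
t 19.625 P [ 0.594  -0.1667  0.1085] yaw -135.41 tilt [ 0.702 -0.712 -0.001] F [-0.5  0.8  0.9] M [ 0.44 -0.05 -0.01] op 0.402 q [-26.1  39.6  89.5   0.   51.  109.3]
wrist (np.float64(0.1179950001514435), 1837, 50, 'line ang', np.float64(140.8), 'r', np.float64(0.0136))
```

drive_tool(
  commands=[
    {"dx": 0,"dy": 0,"dz": 0,"wx": 0,"wy": 0,"wz": 0,"grip": 48},
    {"dx": 0,"dy": 0,"dz": 0,"wx": 0,"wy": 0,"wz": 0,"grip": 48},
    {"dx": 0,"dy": 0,"dz": 0,"wx": 0,"wy": 0,"wz": 0,"grip": 48},
  ],
)

```text
time_s: 20.05
position: [0.5943, -0.1675, 0.1085]
tcp_rot: [[-0.714, 0.0, 0.7], [-0.7, -0.0, -0.714], [0.0, -1.0, 0.0]]
force: [0.2, 0.4, 0.2]
opening: 0.541
```

```bash
python3 - <<'E'
from h import *
st(); knob()
E
```

```text
t 20.05 P [ 0.5943 -0.1675  0.1085] yaw -135.57 tilt [ 0.7   -0.714  0.   ] F [0.2 0.4 0.2] M [ 0.02  0.03 -0.  ] op 0.541 q [-26.1  39.6  89.4  -0.   51.  109.5]
wrist (np.float64(0.11802298070548267), 1786, 51, 'line ang', np.float64(140.4), 'r', np.float64(0.0132))
```

drive_tool(
  commands=[
    {"dx": 0,"dy": 0,"dz": 0,"wx": 0,"wy": -0.111,"wz": 0,"grip": 48},
    {"dx": 0,"dy": 0,"dz": 0,"wx": 0,"wy": -0.111,"wz": 0,"grip": 48},
    {"dx": 0,"dy": 0,"dz": 0,"wx": 0,"wy": -0.111,"wz": 0,"grip": 48},
    {"dx": 0,"dy": 0,"dz": 0,"wx": 0,"wy": -0.111,"wz": 0,"grip": 48},
    {"dx": 0,"dy": 0,"dz": 0,"wx": 0,"wy": -0.111,"wz": 0,"grip": 48},
    {"dx": 0,"dy": 0,"dz": 0,"wx": 0,"wy": -0.111,"wz": 0,"grip": 48},
    {"dx": 0,"dy": 0,"dz": 0,"wx": 0,"wy": -0.111,"wz": 0,"grip": 48},
    {"dx": 0,"dy": 0,"dz": 0,"wx": 0,"wy": -0.111,"wz": 0,"grip": 48},
  ],
)

```text
time_s: 21.1
position: [0.5942, -0.1673, 0.1085]
tcp_rot: [[0.569, 0.0, 0.822], [-0.822, -0.0, 0.569], [0.0, -1.0, -0.0]]
force: [-0.4, 0.1, 0.1]
opening: 0.554
```

drive_tool(
  commands=[
    {"dx": 0,"dy": 0,"dz": 0,"wx": 0,"wy": -0.111,"wz": 0,"grip": 48},
    {"dx": 0,"dy": 0,"dz": 0,"wx": 0,"wy": -0.111,"wz": 0,"grip": 48},
    {"dx": 0,"dy": 0,"dz": 0,"wx": 0,"wy": -0.111,"wz": 0,"grip": 48},
    {"dx": 0,"dy": 0,"dz": 0,"wx": 0,"wy": -0.111,"wz": 0,"grip": 48},
    {"dx": 0,"dy": 0,"dz": 0,"wx": 0,"wy": -0.111,"wz": 0,"grip": 48},
    {"dx": 0,"dy": 0,"dz": 0,"wx": 0,"wy": -0.111,"wz": 0,"grip": 48},
    {"dx": 0,"dy": 0,"dz": 0,"wx": 0,"wy": -0.111,"wz": 0,"grip": 48},
    {"dx": 0,"dy": 0,"dz": 0,"wx": 0,"wy": -0.111,"wz": 0,"grip": 48},
  ],
)

```text
time_s: 22.1
position: [0.5942, -0.1673, 0.1085]
tcp_rot: [[0.909, 0.0, -0.416], [0.416, -0.0, 0.909], [-0.0, -1.0, -0.0]]
force: [-0.0, 0.1, -0.1]
opening: 0.553
```

drive_tool(
  commands=[
    {"dx": 0,"dy": 0,"dz": 0,"wx": 0,"wy": -0.111,"wz": 0,"grip": 48},
    {"dx": 0,"dy": 0,"dz": 0,"wx": 0,"wy": 0,"wz": 0,"grip": 48},
    {"dx": 0,"dy": 0,"dz": 0,"wx": 0,"wy": 0,"wz": 0,"grip": 48},
  ],
)

```text
time_s: 22.48
position: [0.5942, -0.1673, 0.1085]
tcp_rot: [[0.828, 0.0, -0.56], [0.56, -0.0, 0.828], [0.0, -1.0, -0.0]]
force: [0.7, 0.1, -0.2]
opening: 0.551
```

```bash
python3 - <<'E'
from h import *
st(); knob(save_='w6.png'); knob('side')
E
```

```text
t 22.475 P [ 0.5942 -0.1673  0.1085] yaw 34.08 tilt [-0.56   0.828 -0.   ] F [ 0.7  0.1 -0.2] M [-0.02 -0.11 -0.03] op 0.551 q [-26.1  39.6  89.4   0.   51.  -60.2]
wrist (np.float64(0.11822353438677793), 1773, 132, 'line ang', np.float64(143.0), 'r', np.float64(0.0097))
side (np.float64(0.11208128532915662), 15, 0)
```

View pics/w6.png

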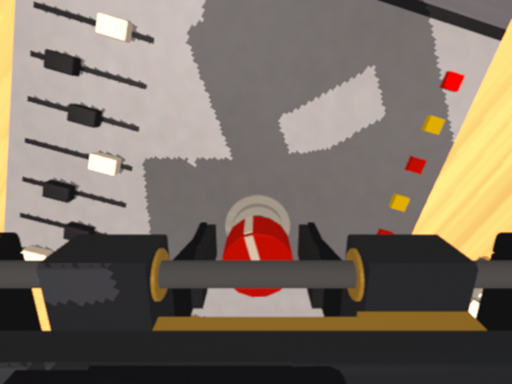

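The picture shows the open fingers around the knob at (258,255), with the index line at about (252,245), unchanged by the free back-swing. Gripping and turning the remaining ~176°.

drive_tool(
  commands=[
    {"dx": 0,"dy": 0,"dz": 0,"wx": 0,"wy": 0,"wz": 0,"grip": 30},
    {"dx": 0,"dy": 0,"dz": 0,"wx": 0,"wy": 0,"wz": 0,"grip": 30},
    {"dx": 0,"dy": 0,"dz": 0,"wx": 0,"wy": 0,"wz": 0,"grip": 30},
    {"dx": 0,"dy": 0.0042,"dz": 0,"wx": 0,"wy": 0.111,"wz": 0,"grip": 30},
    {"dx": 0,"dy": 0.0042,"dz": 0,"wx": 0,"wy": 0.111,"wz": 0,"grip": 30},
    {"dx": 0,"dy": 0.0042,"dz": 0,"wx": 0,"wy": 0.111,"wz": 0,"grip": 30},
    {"dx": 0,"dy": 0.0042,"dz": 0,"wx": 0,"wy": 0.111,"wz": 0,"grip": 30},
    {"dx": 0,"dy": 0.0042,"dz": 0,"wx": 0,"wy": 0.111,"wz": 0,"grip": 30},
  ],
)

```text
time_s: 23.58
position: [0.5941, -0.1671, 0.1075]
tcp_rot: [[0.961, -0.0, 0.277], [-0.277, 0.0, 0.961], [-0.0, -1.0, -0.0]]
force: [0.3, 0.0, -0.3]
opening: 0.407
```

drive_tool(
  commands=[
    {"dx": 0,"dy": 0.0042,"dz": 0,"wx": 0,"wy": 0.111,"wz": 0,"grip": 30},
    {"dx": 0,"dy": 0.0042,"dz": 0,"wx": 0,"wy": 0.111,"wz": 0,"grip": 30},
    {"dx": 0,"dy": 0.0042,"dz": 0,"wx": 0,"wy": 0.111,"wz": 0,"grip": 30},
    {"dx": 0,"dy": 0.0042,"dz": 0,"wx": 0,"wy": 0.111,"wz": 0,"grip": 30},
    {"dx": 0,"dy": 0.0042,"dz": 0,"wx": 0,"wy": 0.111,"wz": 0,"grip": 30},
    {"dx": 0,"dy": 0.0042,"dz": 0,"wx": 0,"wy": 0.111,"wz": 0,"grip": 30},
    {"dx": 0,"dy": 0.0042,"dz": 0,"wx": 0,"wy": 0.111,"wz": 0,"grip": 30},
    {"dx": 0,"dy": 0.0042,"dz": 0,"wx": 0,"wy": 0.111,"wz": 0,"grip": 30},
  ],
)

```text
time_s: 24.58
position: [0.5939, -0.1668, 0.1062]
tcp_rot: [[-0.104, -0.001, 0.995], [-0.995, 0.001, -0.104], [-0.001, -1.0, -0.001]]
force: [-0.1, 0.9, 0.9]
opening: 0.405
```

drive_tool(
  commands=[
    {"dx": 0,"dy": 0.0042,"dz": 0,"wx": 0,"wy": 0.111,"wz": 0,"grip": 30},
    {"dx": 0,"dy": 0.0042,"dz": 0,"wx": 0,"wy": 0.111,"wz": 0,"grip": 30},
    {"dx": 0,"dy": 0.0042,"dz": 0,"wx": 0,"wy": 0.111,"wz": 0,"grip": 30},
    {"dx": 0,"dy": 0.0042,"dz": 0,"wx": 0,"wy": 0.111,"wz": 0,"grip": 30},
    {"dx": 0,"dy": 0.003,"dz": 0,"wx": 0,"wy": 0.07,"wz": 0,"grip": 30},
    {"dx": 0,"dy": 0,"dz": 0,"wx": 0,"wy": 0,"wz": 0,"grip": 30},
    {"dx": 0,"dy": 0,"dz": 0,"wx": 0,"wy": 0,"wz": 0,"grip": 30},
  ],
)

```text
time_s: 25.45
position: [0.5941, -0.1667, 0.1055]
tcp_rot: [[-0.786, -0.0, 0.618], [-0.618, 0.001, -0.786], [-0.0, -1.0, -0.001]]
force: [0.5, 2.2, -0.3]
opening: 0.399
```

```bash
python3 - <<'E'
from h import *
st(); knob(save_='w7.png'); p,d,K,T=cap('side'); save('s7.png',np.hstack([cv2.resize(p[100:324,180:404],(400,400),interpolation=cv2.INTER_CUBIC),cv2.resize(cv2.imread('pics/w7.png')[...,::-1][:340,90:430],(400,400))]))
W=pts(d,K,T);hsv=cv2.cvtColor(p,cv2.COLOR_RGB2HSV);m=(cv2.inRange(hsv,(6,150,60),(16,255,255))>0)&(np.hypot(W[...,0]-.52,W[...,1]+.039)<.04); print('gauge px',m.sum(),'z range',np.percentile(W[m][:,2],[2,98]))
E
```

```text
t 25.45 P [ 0.5941 -0.1667  0.1055] yaw -141.84 tilt [ 0.618 -0.786 -0.001] F [ 0.5  2.2 -0.3] M [ 0.53 -0.04 -0.02] op 0.399 q [-26.1  39.8  89.5   0.   50.7 115.8]
wrist (np.float64(0.12689486321960017), 48, 1)
gauge px 507 z range [0.06825947 0.11595646]
```

View pics/s7.png

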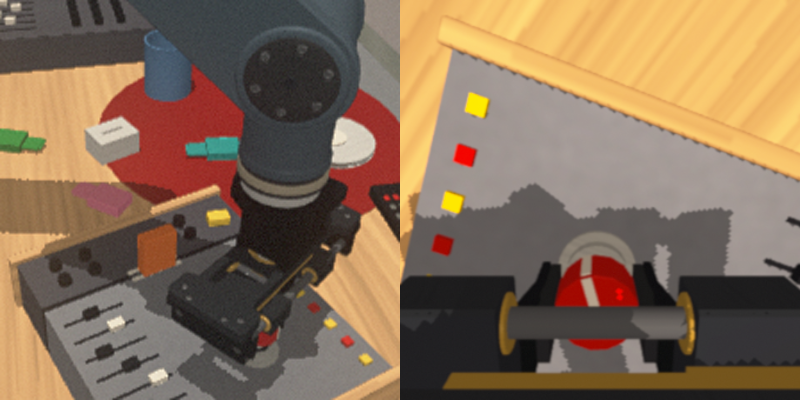

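```bash
python3 - <<'E'
from h import *
p,d,K,T=cap('wrist');W=pts(d,K,T);hsv=cv2.cvtColor(p,cv2.COLOR_RGB2HSV)
k=(np.hypot(W[...,0]-.594,W[...,1]+.1668)<.018)&(hsv[...,1]>150)&((hsv[...,0]<6)|(hsv[...,0]>172))&(W[...,2]>.10)&(W[...,2]<.122)
h,e=np.histogram(W[k][:,2],np.arange(.1,.1225,.001)); print(h,np.median(W[k&(W[...,2]>.112)][:,2]))
E
```

```text
[  0   0   0   0   1   0   0   0   1   0   0   0   2  72 612 662  50   1
   0   0   0   0] 0.1150138331787305
```

The knob top is at z 0.1150, so lift is about -12.0 mm, as expected. Handing in.

```bash
python3 -c "
from h import *
print(workorder.hand_in()); st()"
```

```text
the job is handed in; nothing more can be done
None
the job is handed in; nothing more can be done
```

I did the job in the order asked and handed it in at about 25.5 s of robot time, with the gripper still holding the knob.

- **Gauge:** The orange gauge blade is in the white-marked gap. Pushing down stopped at 13 N with the tool at the expected height. The last look found the handle between z 0.068 and 0.116 m, so its underside sits on the panel and it stands upright.
- **Screw backward:** I turned it back in steps, opening the gripper after each one. It dropped 5.5 mm between 100° and 116° from the start. That fixes the drop point only to within about 16°.
- **Screw forward:** I turned it forward about 356° from the last backward position, with one regrip. I stopped just short of 360° to allow for the uncertain drop point. The knob's top is at z 0.1150 m, so the lift is about -12.0 mm, matching one full turn.

**Checks that failed or disagreed:**
- The wrist camera read about 1.2 mm off sideways from the gripper, and I corrected for that.
- The index-line angles were noisy, up to about 10° off, so I relied on tool yaw and knob height.
- My knob-height routine failed on the last picture because of outliers; a direct depth histogram gave the 0.1150 m figure.

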